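# Hold the filter-wheel cover over its screw holes

## Task

The filter wheel of the microscope is open on the bench. First swing the inspection lamp's arm round to your left until its head is at least a hand's breadth (10 cm) clear of the black housing; then pick up the loose aluminium cover by its red port collar and hold it level over the housing, about 1 cm above the rim, with its four corner holes squarely over the four threaded holes (either way round fits), so that I can plug in the sensor lead and start the screws. Touch the housing neither with the cover nor with the gripper, leave everything else on the bench where it is, and finish while still holding the cover there: do not put it down or let go.

Things in the scene. Friction and masses are not known exactly. Their poses are not given: they have to be found in the camera images.
- housing: Open filter-wheel housing, black, 150 x 110 x 46 mm (x, y, z), fixed, on a thin grey-blue mat 300 x 240 mm. Origin: centre of its underside, on the bench; x along the 150 mm side. Its rim and the aluminium corner blocks end 46 mm above the origin; inside (lower than the rim) a wheel with coloured filters and a motor. Vertical threaded holes (6 mm) in the four corner blocks at x = +-64, y = +-44 mm
- thread_a (a point): mouth of the housing's threaded hole at x = +64, y = +44 mm, at rim height
- thread_b (a point): mouth of the diagonally opposite threaded hole, x = -64, y = -44 mm, at rim height
- cover: Loose satin-grey aluminium cover plate, 150 x 110 x 4 mm (x, y, z), about 0.28 kg (0.2 to 0.4), lying flat on the bench, collar up. Origin: centre of the plate's underside; x along the 150 mm side. In its middle stands a red square port collar, 38 x 38 mm with sides along the plate's x and y, from 4 to 44 mm above the origin, with a black round dust cap (32 mm across) on top up to 51 mm. 8 mm through holes at x = +-64, y = +-44 mm. Balanced about the collar
- cover_collar (a point): centre of the red collar, on its axis, 26 mm above the plate's underside; axes as the cover's. Grasp here across either pair of flats (38 mm)
- hole_a (a point): the cover's hole at x = +64, y = +44 mm, at the plate's underside
- hole_b (a point): the cover's diagonally opposite hole, x = -64, y = -44 mm, at the plate's underside
- lamp_arm (a joint): swing of the inspection lamp's arm about its upright post (post and round base are fixed, base 144 mm across), rad: 0 = arm points along the stand's -x (roughly straight to the robot), positive swings the head to the robot's left (+y), stops at +-1.2. Friction holds it where it is left; about 1 N at the head moves it. The arm is a 14 mm steel tube 236 mm above the bench, 300 mm from post axis to head axis
- lamp_grip (a point): middle of the black upright grip on top of the lamp head (20 mm across, round, free from 248 to 304 mm above the bench), 280 mm above the bench on the head's axis. The white head below is 88 mm across, from 202 to 248 mm above the bench
- lamp_hinge (a point): hinge axis of the lamp arm, on the post, 236 mm above the bench
- filter_tray: bystander: white tray of spare filters, 120 x 80 x 22 mm; origin centre of underside. It and the cover may have changed places
- screw_dish: bystander: steel dish with the screws, 80 mm across, 18 mm high
- hex_driver: bystander: red-handled driver 170 mm long, lying
- blower: bystander: blue rubber blower standing, 64 mm across, 115 mm high
- solvent_bottle: bystander: white bottle, 64 mm across, 150 mm high
- joystick_unit: bystander: black stage hand control with two knobs, 110 x 130 x 77 mm
- lens_canister: bystander: clear lens canister with black lid, 42 mm across, 66 mm high
Mind the look-alikes: they are no part of the job. Leave any orange or turquoise look-alike of the cover alone.

How it is judged (in metres and radians):
On the way, in this order (a step that is already met when the one before it is completed fails the run):
1. the lamp head is swung clear of the housing (horizontal distance between lamp_grip and housing above 0.19 m), for 0.2 s.
2. the cover is held clear of the bench by the gripper (height (world z) of cover above 0.03 m and contact force between the fingers and cover above 1 N), for 0.2 s.
At the end, for the whole second after the job is handed in: The gripper holds the cover still, collar up, level within 0.08 rad, its underside 4 to 18 mm above the housing's rim without touching it, both diagonal holes within 3.5 mm (horizontally) of threaded holes, either way round; the lamp head's axis is over 190 mm from the housing's middle (((horizontal distance between hole_a and thread_a below 0.0035 m and horizontal distance between hole_b and thread_b below 0.0035 m) or (horizontal distance between hole_a and thread_b below 0.0035 m and horizontal distance between hole_b and thread_a below 0.0035 m)) and z of cover in the frame of housing between 0.05 and 0.064 m and angle between cover's own z axis and vertical below 0.08 rad and contact force between the fingers and cover above 1 N and contact force between cover and housing below 0.2 N and linear speed of cover below 0.02 m/s and horizontal distance between lamp_grip and housing above 0.19 m); the arm keeps its last pose, push and grip.
It fails at once if the cover touches the housing (contact force between cover and housing above 1 N).
It fails at once if the robot touches the housing (contact force between any of the fingers, the arm and housing above 1 N).
It fails at once if something else on the bench is moved more than 25 mm (distance of any of filter_tray, screw_dish, hex_driver, blower, solvent_bottle, joystick_unit, lens_canister from where it was at the start of the episode above 0.025 m).
It also fails if it takes over 67 s, if anything falls off the work surface, if the arm or the gripper's body presses on something with over 40 N, if the wrist force passes 120 N, or if a joint passes its speed limit or range.

## Robot

A 6-joint arm with a two-finger parallel gripper is mounted at the origin on the work surface. World frame = base frame: x ahead of the robot, y to its left, z up, the work surface at z = 0. Lengths are in mm, angles in rad, forces in N, time in s.
With the tool pointing down it reaches from about 300 to 750 mm from the base axis. Payload 8.5 kg.
Tool frame: the origin (TCP) lies at the very end of the fingers, on their centre line; the grasp point (between the pads) lies ctrl.hold_point_z behind it (ctrl.hold_point_z is the distance from the TCP to the grasp point, in mm); z points along the fingers, y is the direction in which the jaws open and shut (so a half turn about z gives the same grasp; the last joint's range is limited). The gripper opens to 88 mm and grips with 3 to 60 N. Pads are 18 mm wide; open, the fingers measure 123 mm over their backs; the gripper's body (75 mm by 187 mm) begins 45 mm behind the grasp point.
Start: joints at [-1.461, 0.381, 1.297, -0, 1.464, -0.215], TCP at [175.509, -521.226, 238.748] pointing down, gripper open.
Joint ranges: [-3.11, 3.11], [-0.89, 2.33], [0.22, 2.48], [-1.42, 4.56], [0.17, 2.85], [-2.88, 2.88]. Speed limits (rad/s): [2.39, 2.39, 3.14, 3.14, 3.14, 3.14].

## Interface

Orientations are given as a rotation vector (axis times angle).
In Python, from station import sensors, get_image, workorder, ctrl gives the robot as it stands. The module is installed in compiled form; this text tells all that it offers.
- The arm moves only by the tool step_arm, never from a script. Its argument "moves" is a list of rows, each an object of numbers: "rx", "ry", "rz": the turn, a rotation vector about the tool's x, y, z in rad; "tx", "ty", "tz": the shift along the tool's x, y, z in mm; "claw": the gripper's target within -1 to 1 (shut at 1, half-way at 0, fully open at -1). A call has 1 to 10 rows; each row is the pose to reach, as a shift and turn from the pose commanded when the call began, along the tool's axes at that moment; what a row does not reach only later rows make up. A row lasts 1/10 s, in which the tool goes at most 50 mm and 8.59 degrees, less where a joint would pass 70% of its speed; a pose out of reach is approached as far as the arm can. A call with a gripper value outside its range is refused whole. The fingers move at their own pace and stop on an object; "newtons" is the grip in N (left out, the last holds). Time passes only in rows, so rows that repeat a pose let the fingers close. It gives the time, the measured TCP pose, the force and the opening at its end, in the units of the state.
- sensors.state(): the state, without advancing time (a new reading comes with each control period).
- get_image(name): name is "scene" or "side" or "wrist"; returns a dict with "image" (420x560x3 uint8, blue, green, red), "intrinsics" (3x3 intrinsics, pixels), "R" (3x3) and "t" (3): a world point X has camera coordinates R X + t; the wrist camera has in their place "T_tool_cam" (4x4, takes a point from camera to tool coordinates, whose origin is the TCP and whose axes are the flange's). Camera axes: x right, y down, z forward; pixel columns grow to the right and rows downward; lengths in mm; the calibration is good to about 2 mm. The wrist camera is an equidistant fisheye: a pixel r from the principal point sees the ray r / f radians off the axis. A picture is of the moment at which its call begins: read the wrist's pose just before it. There is no depth.
- workorder.finish_job(): hands the job in, once; it reports no verdict.
The state is a dict: "time": time; "joint_positions": joint angles; "qd": joint speeds; "joint_efforts": joint torques, N m; "tcp_pos": TCP position; "tool_rot": TCP orientation; "force": force on the tool from outside, world axes, zero at the start; "moment": the same for the moment, N m; "grip_width": finger opening in mm.
Only numpy, scipy, OpenCV 4.12 (cv2) and the standard library are available. Lean on these libraries where they do the work, as an engineer would, in place of code of your own. Each camera call takes 0.05 s, during which the arm holds its last target. There are 200 camera calls.

## Working session

There is one attempt and no reset: what is moved stays moved. The work goes in short steps, Python scripts to look and compute and a tool call to move; the robot and the scene stay as the last step left them, time stands still between calls to the robot, and variables do not carry over. Pictures are saved under pics/ and viewed, about 8 in all and at most 12, crops included, and the job is handed in when it is done.

Besides the shell and the picture viewer there is one more tool, called after "Call:" by a JSON object that holds its "name" and its "arguments", one argument or row to a line. step_arm: Moves the arm, as the interface text tells. Its arguments: {"type":"object","properties":{"moves":{"type":"array","items":{"type":"object","properties":{"rx":{"type":"number"},"ry":{"type":"number"},"rz":{"type":"number"},"tx":{"type":"number"},"ty":{"type":"number"},"tz":{"type":"number"},"claw":{"type":"number"}}}},"newtons":{"type":"number"}},"required":["moves"]}

```bash
mkdir -p pics; cat > h.py <<'E'
import numpy as np, cv2
from scipy.spatial.transform import Rotation as Ro
from station import sensors, get_image, workorder, ctrl
def ray(d,u,v,st=None):
    K=np.array(d["intrinsics"],float)
    if "R" in d:
        R=np.array(d["R"]);t=np.array(d["t"]).ravel()
        r=R.T@np.linalg.inv(K)@[u,v,1]; return -R.T@t, r/np.linalg.norm(r)
    a=(u-K[0,2])/K[0,0];b=(v-K[1,2])/K[1,1];th=np.hypot(a,b)
    s=np.sin(th)/max(th,1e-9);r=np.array([a*s,b*s,np.cos(th)])
    T=np.array(d["T_tool_cam"]);W=Ro.from_rotvec(st["tool_rot"]).as_matrix()
    return W@T[:3,3]+np.array(st["tcp_pos"]), W@T[:3,:3]@r
def onz(d,u,v,z,st=None):
    o,r=ray(d,u,v,st); return o+r*(z-o[2])/r[2]
def proj(d,X):
    q=np.array(d["R"])@X+np.array(d["t"]).ravel(); q=np.array(d["intrinsics"])@q; return q[:2]/q[2]
def snap(n,f):
    st=sensors.state(); d=get_image(n); cv2.imwrite(f"pics/{f}.png",d["image"])
    np.save(f"pics/{f}.npy",{"d":d,"st":st},allow_pickle=True); return d,st
def load(f):
    x=np.load(f"pics/{f}.npy",allow_pickle=True).item(); return x["d"],x["st"]
E
python3 - <<'E'
from h import *
for n in("scene","side","wrist"):
    d,st=snap(n,n+"0")
    if n!="wrist": print(n,ray(d,280,210),np.array(d["intrinsics"]).tolist())
    else: print(d["T_tool_cam"],d["intrinsics"])
print(st,ctrl.hold_point_z)
E
```

```text
scene (array([1094.9933098 ,  427.32911255, 1485.46558855]), array([-0.38434443, -0.36097533, -0.84969181])) [[481.8263600885206, 0.0, 285.2442516382294], [0.0, 481.8263600885206, 211.96139426240606], [0.0, 0.0, 1.0]]
side (array([ 344.04022493, 1258.2560292 ,  976.13844898]), array([ 0.10611252, -0.85666682, -0.50483868])) [[465.3664161395168, 0.0, 280.74458265473277], [0.0, 465.3664161395168, 207.43482288272753], [0.0, 0.0, 1.0]]
[[ 1.52452496e-04 -9.61343603e-01 -2.75351508e-01  7.15480073e+01]
 [ 9.99998843e-01  5.63370982e-04 -1.41325092e-03  1.21585128e+00]
 [ 1.51374478e-03 -2.75350974e-01  9.61342577e-01 -1.46084910e+02]
 [ 0.00000000e+00  0.00000000e+00  0.00000000e+00  1.00000000e+00]] [[325.1922621    0.         276.19496882]
 [  0.         325.1922621  205.48344271]
 [  0.           0.           1.        ]]
{'time': 0.1, 'joint_positions': array([-1.46128370e+00,  3.81106224e-01,  1.29810977e+00,  3.93396448e-05,
        1.46361858e+00, -2.15305006e-01]), 'qd': array([ 5.64165473e-04, -1.07999639e-03, -8.11100664e-04,  2.94411001e-03,
        4.83575105e-05, -2.27541154e-04]), 'joint_efforts': array([ 4.92171777e-03, -4.38651323e+01, -2.24912506e+01,  7.15513132e-02,
        3.42700223e-02, -7.48294951e-05]), 'tcp_pos': array([ 175.5029053 , -520.99697456,  238.23691227]), 'tool_rot': array([-3.09903059e+00, -5.07775554e-01, -1.64426561e-04]), 'force': array([-0.11116384,  0.08080554, -0.70034084]), 'moment': array([ 0.04385638, -0.00163004,  0.00463653]), 'grip_width': 88.11987815868915} 18.700000000000003
```

View pics/scene0.png

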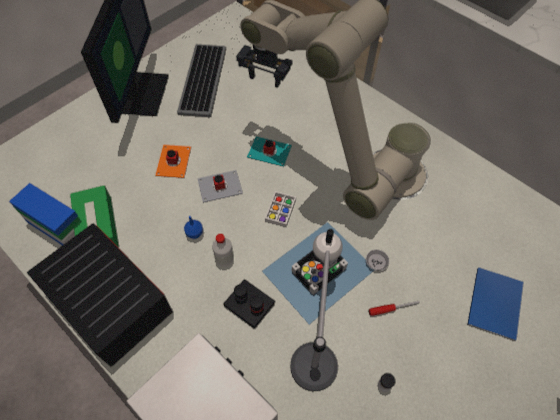

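View pics/side0.png

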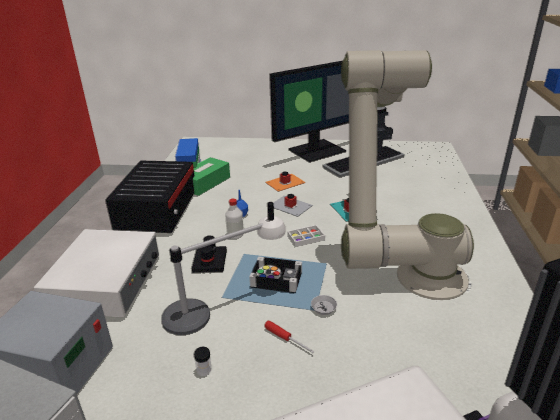

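Cover candidates in scene: grey (220,185), orange (173,160), turquoise (269,150); also the filter tray (281,209). By the description the cover is the grey one. The lamp grip is at scene (330,232) / side (271,211), and the housing is at scene (320,268).

```bash
python3 - <<'E'
from h import *
s,_=load("scene0");e,_=load("side0")
def tri(a,b):
    o1,r1=ray(s,*a);o2,r2=ray(e,*b)
    k=np.linalg.lstsq(np.c_[r1,-r2],o2-o1,rcond=None)[0]
    p,q=o1+k[0]*r1,o2+k[1]*r2
    return ((p+q)/2).round(),np.linalg.norm(p-q).round(1)
print("grip top",tri((330,230),(271,204)),onz(s,330,230,304),onz(e,271,204,304))
print("post base",onz(s,314,366,10),onz(e,186,316,10),"post top",tri((320,342),(176,251)))
print("cover cap",onz(s,220,178,51),onz(e,290,196,51), "plate",onz(s,220,186,4),onz(e,290,205,4))
print("housing",onz(s,320,268,46),onz(e,276,268,46))
for n,u in dict(tray=(281,209),dish=(377,261),driver=(393,308),canister=(387,382),joy=(249,304),bottle=(222,258),blower=(194,234),turq=(269,151),orange=(173,161)).items(): print(n,onz(s,*u,5)[:2].round())
# cover contour & red
im=s["image"];hsv=cv2.cvtColor(im,cv2.COLOR_BGR2HSV)
b=np.zeros(im.shape[:2],np.uint8);b[165:210,190:255]=1
m=((hsv[...,0]>105)&(hsv[...,0]<150)&(hsv[...,1]>12)&(b>0)).astype(np.uint8)
c=np.vstack([np.zeros((0,1,2),int)]+[x for x in cv2.findContours(m,0,2)[0] if cv2.contourArea(x)>50])
print(m.sum())
if len(c): print([onz(s,*p,4)[:2].round() for p in cv2.boxPoints(cv2.minAreaRect(c.astype(np.int32)))])
a=cv2.resize(im[130:400,160:420],None,fx=2,fy=2,interpolation=2)
cv2.imwrite("pics/c1.png",a)
E
```

```text
grip top (array([514.,  74., 301.]), np.float64(8.4)) [510.78952863  72.77403057 304.        ] [515.42827425  84.89107768 304.        ]
post base [755.74169879 255.69180095  10.        ] [758.67241133 258.96541422  10.        ] post top (array([755., 255., 245.]), np.float64(4.7))
cover cap [ 498.59005599 -434.47324324   51.        ] [ 509.57831552 -428.72469431   51.        ] plate [ 503.82511739 -435.73059166    4.        ] [ 510.84716476 -435.66960609    4.        ]
housing [514.65211332  64.82713461  46.        ] [511.80508845  53.31854104  46.        ]
tray [ 420. -202.]
dish [344. 178.]
driver [441. 318.]
canister [640. 443.]
joy [752. -27.]
bottle [ 701. -211.]
blower [ 705. -350.]
turq [ 259. -420.]
orange [ 550. -651.]
7
```

View pics/c1.png

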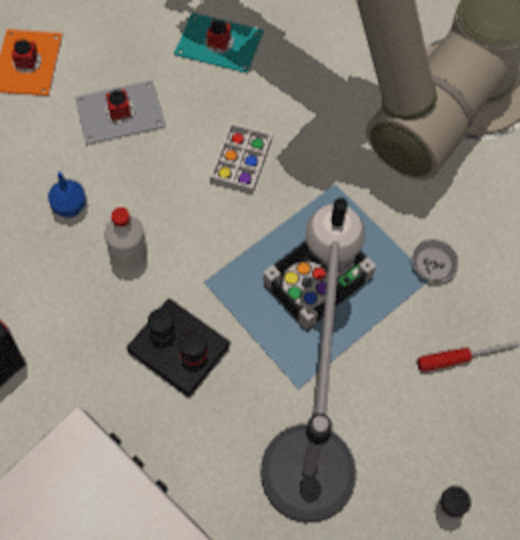

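The crop confirms the satin-grey plate with the red collar (crop 118,108; scene 220,185). The lamp head is over the housing, and its 300 mm distance from the post fits the description. I'll move above the lamp grip.

Call:
{"name": "step_arm", "arguments": {
  "moves": [
    {"tz": -45},
    {"tz": -90,"tx": 20,"ty": -18},
    {"tz": -122,"tx": 56,"ty": -50},
    {"tz": -122,"tx": 92,"ty": -82},
    {"tz": -122,"tx": 128,"ty": -114},
    {"tz": -122,"tx": 164,"ty": -146},
    {"tz": -122,"tx": 200,"ty": -178},
    {"tz": -122,"tx": 236,"ty": -210},
    {"tz": -122,"tx": 270,"ty": -242},
    {"tz": -122,"tx": 304,"ty": -272}
  ]
}}

```text
invalid input
```

Call:
{"name": "step_arm", "arguments": {
  "moves": [
    {"tx": 34,"ty": -31},
    {"tx": 68,"ty": -62},
    {"tx": 102,"ty": -93},
    {"tx": 136,"ty": -124},
    {"tx": 170,"ty": -155},
    {"tx": 190,"ty": -174},
    {"tx": 204,"ty": -184},
    {"tx": 204,"ty": -184},
    {"tx": 204,"ty": -184}
  ]
}}

```text
invalid input
```

```bash
python3 - <<'E'
from h import *
d,st=snap("wrist","w1");print(st["tcp_pos"],st["tool_rot"],st["force"]);snap("scene","s1")
E
```

```text
[ 175.5047906  -521.03615143  238.29956838] [-3.09921146e+00 -5.07857243e-01 -1.10085408e-04] [ 0.70742381 -0.56063027 -0.11771705]
```

View pics/w1.png

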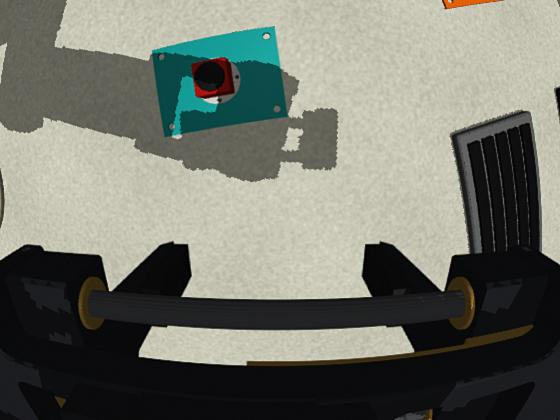

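The calls were refused, so nothing moved. The picture shows the turquoise look-alike at (220,80). I'll send full rows.

Call:
{"name": "step_arm", "arguments": {
  "moves": [
    {"tx": 0,"ty": 0,"tz": -45,"rx": 0,"ry": 0,"rz": 0,"claw": -1},
    {"tx": 20,"ty": -18,"tz": -90,"rx": 0,"ry": 0,"rz": 0,"claw": -1},
    {"tx": 56,"ty": -50,"tz": -122,"rx": 0,"ry": 0,"rz": 0,"claw": -1},
    {"tx": 92,"ty": -82,"tz": -122,"rx": 0,"ry": 0,"rz": 0,"claw": -1},
    {"tx": 128,"ty": -114,"tz": -122,"rx": 0,"ry": 0,"rz": 0,"claw": -1},
    {"tx": 164,"ty": -146,"tz": -122,"rx": 0,"ry": 0,"rz": 0,"claw": -1},
    {"tx": 200,"ty": -178,"tz": -122,"rx": 0,"ry": 0,"rz": 0,"claw": -1},
    {"tx": 236,"ty": -210,"tz": -122,"rx": 0,"ry": 0,"rz": 0,"claw": -1},
    {"tx": 270,"ty": -242,"tz": -122,"rx": 0,"ry": 0,"rz": 0,"claw": -1},
    {"tx": 304,"ty": -272,"tz": -122,"rx": 0,"ry": 0,"rz": 0,"claw": -1}
  ],
  "newtons": 10
}}

```text
time: 1.25
tcp_pos: [377.2, -164.4, 360.9]
tool_rot: [3.1, 0.508, 0.001]
force: [-0.3, -1.1, 0.1]
grip_width: 88.4
```

Call:
{"name": "step_arm", "arguments": {
  "moves": [
    {"tx": 34,"ty": -31,"tz": 0,"rx": 0,"ry": 0,"rz": 0,"claw": -1},
    {"tx": 68,"ty": -62,"tz": 0,"rx": 0,"ry": 0,"rz": 0,"claw": -1},
    {"tx": 102,"ty": -93,"tz": 0,"rx": 0,"ry": 0,"rz": 0,"claw": -1},
    {"tx": 136,"ty": -124,"tz": 0,"rx": 0,"ry": 0,"rz": 0,"claw": -1},
    {"tx": 170,"ty": -155,"tz": 0,"rx": 0,"ry": 0,"rz": 0,"claw": -1},
    {"tx": 190,"ty": -174,"tz": 0,"rx": 0,"ry": 0,"rz": 0,"claw": -1},
    {"tx": 207,"ty": -186,"tz": 0,"rx": 0,"ry": 0,"rz": 0,"claw": -1},
    {"tx": 207,"ty": -186,"tz": 0,"rx": 0,"ry": 0,"rz": 0,"claw": -1},
    {"tx": 207,"ty": -186,"tz": 0,"rx": 0,"ry": 0,"rz": 0,"claw": -1}
  ]
}}

```text
time: 2.15
tcp_pos: [513.4, 75.8, 360.5]
tool_rot: [3.1, 0.509, -0.001]
force: [-1.0, 0.1, 0.6]
grip_width: 88.3
```

```bash
python3 - <<'E'
from h import *
d,st=snap("wrist","w1");print(st["tcp_pos"],st["tool_rot"],st["force"])
E
```

```text
[513.4387289   75.75583727 360.47820711] [ 3.10004716e+00  5.08813606e-01 -1.17418222e-03] [-0.97289071  0.09410427  0.62174264]
```

View pics/w1.png

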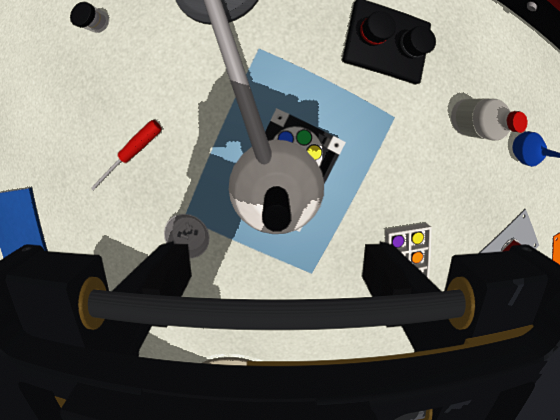

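The grip's base is at (277,193) and its top at (276,223). The housing corners show at (280,118) and (337,145).

```bash
python3 - <<'E'
from h import *
d,st=load("w1")
g=cv2.cvtColor(d["image"],cv2.COLOR_BGR2GRAY)
m=(g<35).astype(np.uint8);n,l,s,c=cv2.connectedComponentsWithStats(m[170:240,240:310])
k=1+np.argmax(s[1:,4]);print(s[k]+[240,170,0,0,0],c[k]+[240,170])
x0,y0,w,h,_=s[k]+np.array([240,170,0,0,0])
print("top far edge",onz(d,x0+w/2,y0+h-1,304,st),"base near edge",onz(d,x0+w/2,y0,248,st))
print("blocks",onz(d,280,118,46,st),onz(d,337,145,46,st))
E
```

```text
[ 263  187   28   44 1018] [276.15520629 209.07662083]
top far edge [510.6473958   73.28125217 304.        ] base near edge [526.29847813  78.52819489 248.        ]
blocks [578.54317744  91.56956796  46.        ] [569.2644495    2.29565309  46.        ]
```

Call:
{"name": "step_arm", "arguments": {
  "moves": [
    {"tx": 5,"ty": 1,"tz": 30,"rx": 0,"ry": 0,"rz": 0,"claw": -1},
    {"tx": 5,"ty": 1,"tz": 60,"rx": 0,"ry": 0,"rz": 0,"claw": -1},
    {"tx": 5,"ty": 1,"tz": 85,"rx": 0,"ry": 0,"rz": 0,"claw": -1},
    {"tx": 5,"ty": 1,"tz": 98,"rx": 0,"ry": 0,"rz": 0,"claw": -1},
    {"tx": 5,"ty": 1,"tz": 98,"rx": 0,"ry": 0,"rz": 0,"claw": 0.3},
    {"tx": 5,"ty": 1,"tz": 98,"rx": 0,"ry": 0,"rz": 0,"claw": 1},
    {"tx": 5,"ty": 1,"tz": 98,"rx": 0,"ry": 0,"rz": 0,"claw": 1},
    {"tx": 5,"ty": 1,"tz": 98,"rx": 0,"ry": 0,"rz": 0,"claw": 1},
    {"tx": 5,"ty": 1,"tz": 98,"rx": 0,"ry": 0,"rz": 0,"claw": 1},
    {"tx": 5,"ty": 1,"tz": 98,"rx": 0,"ry": 0,"rz": 0,"claw": 1}
  ],
  "newtons": 6
}}

```text
time: 3.2
tcp_pos: [518.7, 76.6, 263.0]
tool_rot: [3.1, 0.508, 0.001]
force: [-0.3, 0.0, -0.6]
grip_width: 42.3
```

```bash
python3 - <<'E'
from h import *
st=sensors.state();print(st["tcp_pos"],st["force"],st["grip_width"])
p=np.array([756,257]);g=np.array([518.5,76]);M=Ro.from_rotvec(st["tool_rot"]).as_matrix()
v=g-p
for a in np.arange(.08,.85,.08):
    c,s=np.cos(-a),np.sin(-a); q=p+np.array([[c,-s],[s,c]])@v-g
    print(a.round(2),(M.T@[*q,0]).round(),(q+g).round())
E
```

```text
[518.74931044  76.55003428 263.03051259] [-0.32919824  0.04385121 -0.58119004] 42.255616719284745
0.08 [ -7. -23.  -0.] [505.  96.]
0.16 [-12. -46.  -0.] [493. 116.]
0.24 [-15. -70.  -0.] [482. 138.]
0.32 [-16. -94.  -0.] [474. 160.]
0.4 [ -15. -118.   -0.] [467. 183.]
0.48 [ -12. -141.   -0.] [462. 206.]
0.56 [  -8. -165.   -0.] [459. 230.]
0.64 [  -1. -188.   -0.] [457. 254.]
0.72 [   7. -210.   -0.] [458. 278.]
0.8 [  17. -232.   -0.] [461. 301.]
```

Fingers are still closing, so I'll wait for contact and then start the swing.

Call:
{"name": "step_arm", "arguments": {
  "moves": [
    {"tx": 0,"ty": 0,"tz": 0,"rx": 0,"ry": 0,"rz": 0,"claw": 1},
    {"tx": 0,"ty": 0,"tz": 0,"rx": 0,"ry": 0,"rz": 0,"claw": 1},
    {"tx": 0,"ty": 0,"tz": 0,"rx": 0,"ry": 0,"rz": 0,"claw": 1},
    {"tx": 0,"ty": 0,"tz": 0,"rx": 0,"ry": 0,"rz": 0,"claw": 1},
    {"tx": 0,"ty": 0,"tz": 0,"rx": 0,"ry": 0,"rz": 0,"claw": 1},
    {"tx": 0,"ty": 0,"tz": 0,"rx": 0,"ry": 0,"rz": 0,"claw": 1}
  ]
}}

```text
time: 3.8
tcp_pos: [518.7, 76.6, 262.8]
tool_rot: [-3.1, -0.508, -0.0]
force: [1.0, 1.1, -0.3]
grip_width: 19.8
```

Call:
{"name": "step_arm", "arguments": {
  "moves": [
    {"tx": -4,"ty": -12,"tz": 0,"rx": 0,"ry": 0,"rz": 0,"claw": 1},
    {"tx": -7,"ty": -23,"tz": 0,"rx": 0,"ry": 0,"rz": 0,"claw": 1},
    {"tx": -10,"ty": -35,"tz": 0,"rx": 0,"ry": 0,"rz": 0,"claw": 1},
    {"tx": -12,"ty": -46,"tz": 0,"rx": 0,"ry": 0,"rz": 0,"claw": 1},
    {"tx": -14,"ty": -58,"tz": 0,"rx": 0,"ry": 0,"rz": 0,"claw": 1},
    {"tx": -15,"ty": -70,"tz": 0,"rx": 0,"ry": 0,"rz": 0,"claw": 1},
    {"tx": -16,"ty": -82,"tz": 0,"rx": 0,"ry": 0,"rz": 0,"claw": 1},
    {"tx": -16,"ty": -94,"tz": 0,"rx": 0,"ry": 0,"rz": 0,"claw": 1},
    {"tx": -16,"ty": -106,"tz": 0,"rx": 0,"ry": 0,"rz": 0,"claw": 1},
    {"tx": -15,"ty": -118,"tz": 0,"rx": 0,"ry": 0,"rz": 0,"claw": 1}
  ]
}}

```text
time: 4.8
tcp_pos: [466.5, 184.6, 262.7]
tool_rot: [-3.1, -0.508, 0.0]
force: [-0.1, -1.3, -0.5]
grip_width: 19.7
```

Call:
{"name": "step_arm", "arguments": {
  "moves": [
    {"tx": 1,"ty": -12,"tz": 0,"rx": 0,"ry": 0,"rz": 0,"claw": 1},
    {"tx": 3,"ty": -23,"tz": 0,"rx": 0,"ry": 0,"rz": 0,"claw": 1},
    {"tx": 5,"ty": -35,"tz": 0,"rx": 0,"ry": 0,"rz": 0,"claw": 1},
    {"tx": 7,"ty": -47,"tz": 0,"rx": 0,"ry": 0,"rz": 0,"claw": 1},
    {"tx": 11,"ty": -59,"tz": 0,"rx": 0,"ry": 0,"rz": 0,"claw": 1},
    {"tx": 14,"ty": -70,"tz": 0,"rx": 0,"ry": 0,"rz": 0,"claw": 1},
    {"tx": 18,"ty": -81,"tz": 0,"rx": 0,"ry": 0,"rz": 0,"claw": 1},
    {"tx": 22,"ty": -92,"tz": 0,"rx": 0,"ry": 0,"rz": 0,"claw": 1},
    {"tx": 27,"ty": -103,"tz": 0,"rx": 0,"ry": 0,"rz": 0,"claw": 1},
    {"tx": 32,"ty": -114,"tz": 0,"rx": 0,"ry": 0,"rz": 0,"claw": 1}
  ]
}}

```text
time: 5.8
tcp_pos: [460.9, 302.9, 262.7]
tool_rot: [-3.1, -0.508, 0.0]
force: [1.0, -1.5, -0.4]
grip_width: 19.7
```

Call:
{"name": "step_arm", "arguments": {
  "moves": [
    {"tx": 0,"ty": 0,"tz": 0,"rx": 0,"ry": 0,"rz": 0,"claw": 1},
    {"tx": 0,"ty": 0,"tz": 0,"rx": 0,"ry": 0,"rz": 0,"claw": 1},
    {"tx": 0,"ty": 0,"tz": 0,"rx": 0,"ry": 0,"rz": 0,"claw": -1},
    {"tx": 0,"ty": 0,"tz": 0,"rx": 0,"ry": 0,"rz": 0,"claw": -1},
    {"tx": 0,"ty": 0,"tz": 0,"rx": 0,"ry": 0,"rz": 0,"claw": -1},
    {"tx": 0,"ty": 0,"tz": 0,"rx": 0,"ry": 0,"rz": 0,"claw": -1},
    {"tx": 0,"ty": 0,"tz": 0,"rx": 0,"ry": 0,"rz": 0,"claw": -1},
    {"tx": 0,"ty": 0,"tz": 0,"rx": 0,"ry": 0,"rz": 0,"claw": -1}
  ]
}}

```text
time: 6.6
tcp_pos: [460.8, 301.8, 262.8]
tool_rot: [-3.1, -0.508, -0.0]
force: [-0.3, 0.1, -0.7]
grip_width: 65.5
```

Call:
{"name": "step_arm", "arguments": {
  "moves": [
    {"tx": 0,"ty": 0,"tz": -40,"rx": 0,"ry": 0,"rz": 0,"claw": -1},
    {"tx": 0,"ty": 0,"tz": -85,"rx": 0,"ry": 0,"rz": 0,"claw": -1},
    {"tx": -10,"ty": 35,"tz": -95,"rx": 0,"ry": 0,"rz": 0,"claw": -1},
    {"tx": -23,"ty": 80,"tz": -95,"rx": 0,"ry": 0,"rz": 0,"claw": -1},
    {"tx": -36,"ty": 125,"tz": -95,"rx": 0,"ry": 0,"rz": 0,"claw": -1},
    {"tx": -49,"ty": 165,"tz": -80,"rx": 0,"ry": 0,"rz": 0,"claw": -1},
    {"tx": -60,"ty": 205,"tz": -55,"rx": 0,"ry": 0,"rz": 0,"claw": -1},
    {"tx": -70,"ty": 235,"tz": -15,"rx": 0,"ry": 0,"rz": 0,"claw": -1},
    {"tx": -73,"ty": 245,"tz": 30,"rx": 0,"ry": 0,"rz": 0,"claw": -1},
    {"tx": -73,"ty": 245,"tz": 70,"rx": 0,"ry": 0,"rz": 0,"claw": -1}
  ]
}}

```text
time: 7.6
tcp_pos: [469.4, 44.8, 191.1]
tool_rot: [3.101, 0.504, 0.0]
force: [1.6, 0.4, -0.3]
grip_width: 88.2
```

Call:
{"name": "step_arm", "arguments": {
  "moves": [
    {"tx": 0,"ty": 0,"tz": 0,"rx": 0,"ry": 0,"rz": 0,"claw": -1},
    {"tx": 0,"ty": 0,"tz": 0,"rx": 0,"ry": 0,"rz": 0,"claw": -1},
    {"tx": 0,"ty": 0,"tz": 0,"rx": 0,"ry": 0,"rz": 0,"claw": -1}
  ]
}}

```text
time: 7.9
tcp_pos: [470.9, 46.5, 195.0]
tool_rot: [3.099, 0.509, 0.006]
force: [0.4, 0.5, 0.9]
grip_width: 87.9
```

```bash
python3 - <<'E'
from h import *
d,st=snap("wrist","w2");print(st["tcp_pos"],st["tool_rot"],st["force"])
cv2.imwrite("pics/w2z.png",cv2.resize(d["image"][20:260,100:460],None,fx=2.2,fy=2.2,interpolation=cv2.INTER_CUBIC))
E
```

```text
[470.87850467  46.50115912 194.95038922] [3.09882607 0.50880976 0.00593251] [0.37614187 0.47525898 0.91342283]
```

View pics/w2z.png

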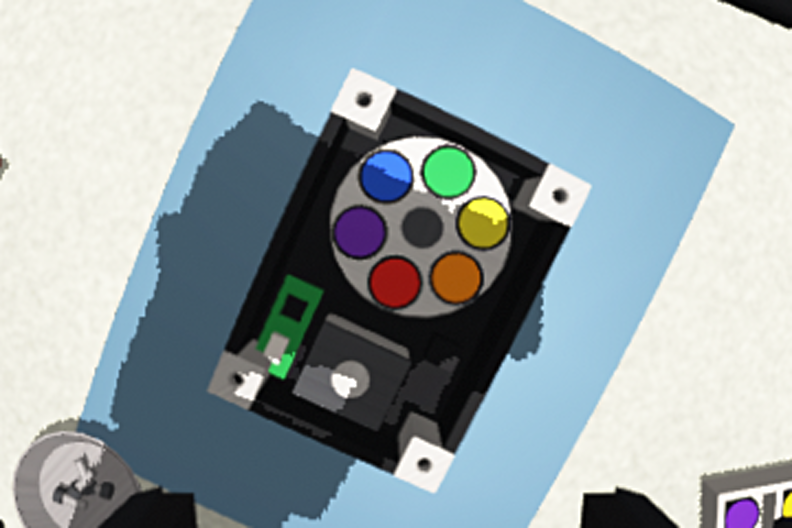

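The four threaded holes are at crop (363,99), (560,195), (238,379) and (425,464). I'll refine these and find the housing's pose.

```bash
cat >> h.py <<'E'
def darkspot(g,u,v,r=5):
    u,v=int(round(u)),int(round(v)); w=g[v-r:v+r+1,u-r:u+r+1].astype(float)
    y,x=np.mgrid[-r:r+1,-r:r+1]; k=np.clip(np.percentile(w,70)*.8-w,0,None)*(x*x+y*y<=r*r)
    return u+(k*x).sum()/k.sum(), v+(k*y).sum()/k.sum()
def rect(P):
    # P: 4 points at local (+,+),(-,+)... fit rigid 2D to corners (any order labels given)
    L=np.array([[64,44],[64,-44],[-64,44],[-64,-44]]);c=P.mean(0)
    H=(L.T@(P-c)); th=np.arctan2(H[0,1]-H[1,0],H[0,0]+H[1,1])
    R=np.array([[np.cos(th),-np.sin(th)],[np.sin(th),np.cos(th)]])
    return c,th,np.linalg.norm(P-c-L@R.T,axis=1)
E
python3 - <<'E'
from h import *
d,st=load("w2");g=cv2.cvtColor(d["image"],cv2.COLOR_BGR2GRAY)
P=[]
for u,v in [(363,99),(560,195),(238,379),(425,464)]:
    q=darkspot(g,u/2.2+100,v/2.2+20); p=onz(d,*q,46,st)[:2];P.append(p);print((u/2.2+100,v/2.2+20),q,p)
P=np.array(P);print(rect(P),[np.linalg.norm(P[a]-P[b]).round(1) for a,b in((0,1),(2,3),(0,2),(1,3))])
E
```

```text
(265.0, 65.0) (np.float64(265.0997703937963), np.float64(65.03153836156478)) [579.53497743  92.51021964]
(354.5454545454545, 108.63636363636363) (np.float64(353.9166465911828), np.float64(108.51577933028186)) [569.14820557   3.78021139]
(208.1818181818182, 192.27272727272725) (np.float64(206.9713028505835), np.float64(191.86541036923666)) [451.18091447 107.93967727]
(293.18181818181813, 230.90909090909088) (np.float64(292.34479793637144), np.float64(230.54485525938665)) [440.57829778  18.66348669]
(array([510.11059881,  55.72339875]), np.float64(-0.11741825582623214), array([0.92182248, 0.9802715 , 1.1486779 , 1.18748357])) [np.float64(89.3), np.float64(89.9), np.float64(129.3), np.float64(129.4)]
```

Call:
{"name": "step_arm", "arguments": {
  "moves": [
    {"tx": -15,"ty": 42,"tz": 0,"rx": 0,"ry": 0,"rz": 0,"claw": -1},
    {"tx": -30,"ty": 84,"tz": 0,"rx": 0,"ry": 0,"rz": 0,"claw": -1},
    {"tx": -45,"ty": 126,"tz": 0,"rx": 0,"ry": 0,"rz": 0,"claw": -1},
    {"tx": -60,"ty": 168,"tz": 0,"rx": 0,"ry": 0,"rz": 0,"claw": -1},
    {"tx": -75,"ty": 210,"tz": 0,"rx": 0,"ry": 0,"rz": 0,"claw": -1},
    {"tx": -90,"ty": 252,"tz": 0,"rx": 0,"ry": 0,"rz": 0,"claw": -1},
    {"tx": -105,"ty": 294,"tz": 0,"rx": 0,"ry": 0,"rz": 0,"claw": -1},
    {"tx": -120,"ty": 336,"tz": 0,"rx": 0,"ry": 0,"rz": 0,"claw": -1},
    {"tx": -135,"ty": 378,"tz": 0,"rx": 0,"ry": 0,"rz": 0,"claw": -1},
    {"tx": -150,"ty": 420,"tz": 0,"rx": 0,"ry": 0,"rz": 0,"claw": -1}
  ]
}}

```text
time: 8.95
tcp_pos: [461.9, -401.5, 194.7]
tool_rot: [3.098, 0.508, 0.002]
force: [0.4, 1.0, -0.1]
grip_width: 87.9
```

Call:
{"name": "step_arm", "arguments": {
  "moves": [
    {"tx": -10,"ty": 28,"tz": 0,"rx": 0,"ry": 0,"rz": 0,"claw": -1},
    {"tx": -16,"ty": 46,"tz": 0,"rx": 0,"ry": 0,"rz": 0,"claw": -1},
    {"tx": -16,"ty": 46,"tz": 0,"rx": 0,"ry": 0,"rz": 0,"claw": -1},
    {"tx": -16,"ty": 46,"tz": 0,"rx": 0,"ry": 0,"rz": 0,"claw": -1},
    {"tx": -16,"ty": 46,"tz": 0,"rx": 0,"ry": 0,"rz": 0,"claw": -1}
  ]
}}

```text
time: 9.45
tcp_pos: [461.6, -447.1, 193.7]
tool_rot: [3.099, 0.51, 0.001]
force: [-0.2, -0.1, 0.1]
grip_width: 88.2
```

```bash
python3 - <<'E'
from h import *
d,st=snap("wrist","w3");print(st["tcp_pos"],st["tool_rot"],st["force"],st["joint_positions"])
cv2.imwrite("pics/w3z.png",cv2.resize(d["image"][20:260,100:460],None,fx=2.2,fy=2.2,interpolation=cv2.INTER_CUBIC))
E
```

```text
[ 461.61182665 -447.11305102  193.65042633] [3.09926041e+00 5.09732178e-01 7.53721613e-04] [-0.21585164 -0.11767654  0.07587078] [-9.53366293e-01  5.76017955e-01  1.09271670e+00  1.27102737e-04
  1.47202351e+00  2.91398309e-01]
```

View pics/w3z.png

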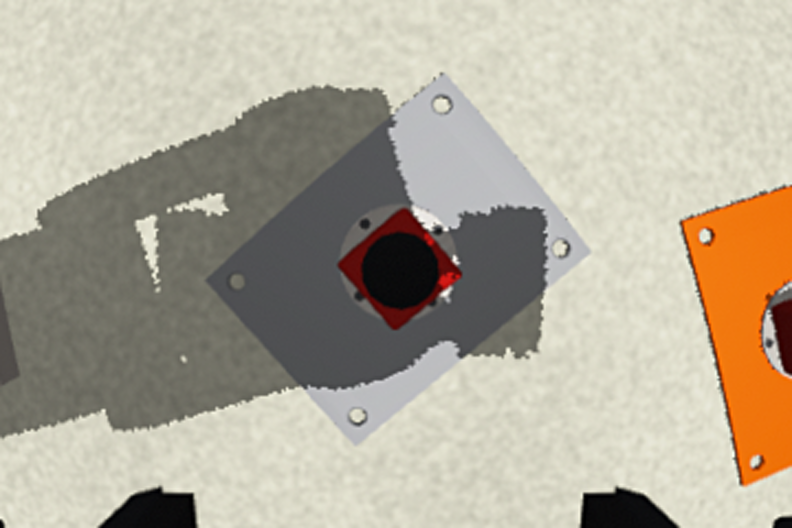

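The cover's holes are at crop (442,104), (562,248), (237,282) and (357,416). The cap is at (401,271).

```bash
python3 - <<'E'
from h import *
d,st=load("w3");M=Ro.from_rotvec(st["tool_rot"]).as_matrix()
f=lambda u,v:(u/2.2+100,v/2.2+20)
P=np.array([onz(d,*f(*q),2,st)[:2] for q in [(442,104),(562,248),(237,282),(357,416)]])
print(P)
# order as (+,+),(+,-),(-,+),(-,-): candidates, pick smallest residual
c,th,r=rect(P);print(c,th,r,[np.linalg.norm(P[a]-P[b]).round(1) for a,b in((0,1),(2,3),(0,2),(1,3))])
cap=onz(d,*f(401,271),51,st)[:2];print("cap",cap)
ty=np.arctan2(M[1,0],M[0,0]);print("tool yaw",ty,"delta tool",(M.T@[*(c-st["tcp_pos"][:2]),0]).round(1))
E
```

```text
[[ 585.13384263 -432.8638202 ]
 [ 540.18958282 -509.42129083]
 [ 474.46342455 -367.49756895]
 [ 429.40105168 -442.98063947]]
[ 507.29697542 -438.19082986] -0.5361100837040406 [0.39079779 0.7924945  0.33690978 0.52896869] [np.float64(88.8), np.float64(87.9), np.float64(128.5), np.float64(129.2)]
cap [ 507.49610242 -438.22675266]
tool yaw 0.32601938170810124 delta tool [46.1  6.2  0. ]
```

Call:
{"name": "step_arm", "arguments": {
  "moves": [
    {"tx": 12,"ty": 2,"tz": 0,"rx": 0,"ry": 0,"rz": 0.14,"claw": -1},
    {"tx": 24,"ty": 3,"tz": 10,"rx": 0,"ry": 0,"rz": 0.28,"claw": -1},
    {"tx": 36,"ty": 5,"tz": 30,"rx": 0,"ry": 0,"rz": 0.42,"claw": -1},
    {"tx": 46,"ty": 6.2,"tz": 50,"rx": 0,"ry": 0,"rz": 0.56,"claw": -1},
    {"tx": 46,"ty": 6.2,"tz": 80,"rx": 0,"ry": 0,"rz": 0.7,"claw": -1},
    {"tx": 46,"ty": 6.2,"tz": 110,"rx": 0,"ry": 0,"rz": 0.83,"claw": -1},
    {"tx": 46,"ty": 6.2,"tz": 120,"rx": 0,"ry": 0,"rz": 0.862,"claw": -1},
    {"tx": 46,"ty": 6.2,"tz": 120,"rx": 0,"ry": 0,"rz": 0.862,"claw": -1},
    {"tx": 46,"ty": 6.2,"tz": 120,"rx": 0,"ry": 0,"rz": 0.862,"claw": -1},
    {"tx": 46,"ty": 6.2,"tz": 120,"rx": 0,"ry": 0,"rz": 0.862,"claw": -1}
  ]
}}

```text
time: 10.5
tcp_pos: [507.2, -439.6, 74.3]
tool_rot: [3.028, -0.832, 0.003]
force: [-0.8, -0.5, 0.4]
grip_width: 88.1
```

```bash
python3 - <<'E'
from h import *
d,st=snap("wrist","w4");M=Ro.from_rotvec(st["tool_rot"]).as_matrix()
print(st["tcp_pos"],np.arctan2(M[1,0],M[0,0]),M[:,2],"rem",(M.T@[*(np.array([507.3,-438.2])-st["tcp_pos"][:2]),0]).round(1))
E
```

```text
[ 507.24086654 -439.5885274    74.25740785] -0.5360165057212325 [ 0.0015173  -0.00185434 -0.99999713] rem [-0.7 -1.2 -0. ]
```

View pics/w4.png

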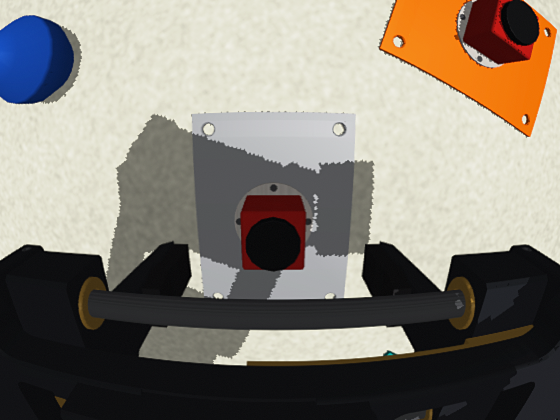

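The collar (273,235) is centred and square between the fingers. Descending and closing.

Call:
{"name": "step_arm", "arguments": {
  "moves": [
    {"tx": -0.7,"ty": -1.2,"tz": 25,"rx": 0,"ry": 0,"rz": 0,"claw": -1},
    {"tx": -0.7,"ty": -1.2,"tz": 45,"rx": 0,"ry": 0,"rz": 0,"claw": -1},
    {"tx": -0.7,"ty": -1.2,"tz": 58,"rx": 0,"ry": 0,"rz": 0,"claw": -1},
    {"tx": -0.7,"ty": -1.2,"tz": 64,"rx": 0,"ry": 0,"rz": 0,"claw": -1},
    {"tx": -0.7,"ty": -1.2,"tz": 64,"rx": 0,"ry": 0,"rz": 0,"claw": 0},
    {"tx": -0.7,"ty": -1.2,"tz": 64,"rx": 0,"ry": 0,"rz": 0,"claw": 1},
    {"tx": -0.7,"ty": -1.2,"tz": 64,"rx": 0,"ry": 0,"rz": 0,"claw": 1},
    {"tx": -0.7,"ty": -1.2,"tz": 64,"rx": 0,"ry": 0,"rz": 0,"claw": 1},
    {"tx": -0.7,"ty": -1.2,"tz": 64,"rx": 0,"ry": 0,"rz": 0,"claw": 1},
    {"tx": -0.7,"ty": -1.2,"tz": 64,"rx": 0,"ry": 0,"rz": 0,"claw": 1}
  ],
  "newtons": 40
}}

```text
time: 11.55
tcp_pos: [506.8, -438.1, 8.9]
tool_rot: [3.029, -0.834, 0.0]
force: [-0.1, -0.7, 0.7]
grip_width: 42.3
```

Call:
{"name": "step_arm", "arguments": {
  "moves": [
    {"tx": 0,"ty": 0,"tz": 0,"rx": 0,"ry": 0,"rz": 0,"claw": 1},
    {"tx": 0,"ty": 0,"tz": 0,"rx": 0,"ry": 0,"rz": 0,"claw": 1},
    {"tx": 0,"ty": 0,"tz": 0,"rx": 0,"ry": 0,"rz": 0,"claw": 1}
  ]
}}

```text
time: 11.85
tcp_pos: [506.8, -438.0, 8.9]
tool_rot: [-3.029, 0.834, -0.0]
force: [1.2, 1.0, 1.6]
grip_width: 37.8
```

Call:
{"name": "step_arm", "arguments": {
  "moves": [
    {"tx": 0,"ty": 0,"tz": -10,"rx": 0,"ry": 0,"rz": 0,"claw": 1},
    {"tx": 0,"ty": 0,"tz": -30,"rx": 0,"ry": 0,"rz": 0,"claw": 1},
    {"tx": 0,"ty": 0,"tz": -60,"rx": 0,"ry": 0,"rz": 0,"claw": 1},
    {"tx": 0,"ty": 0,"tz": -90,"rx": 0,"ry": 0,"rz": 0,"claw": 1},
    {"tx": 0,"ty": 0,"tz": -120,"rx": 0,"ry": 0,"rz": 0,"claw": 1},
    {"tx": 0,"ty": 0,"tz": -140,"rx": 0,"ry": 0,"rz": 0,"claw": 1},
    {"tx": -10,"ty": -17,"tz": -145,"rx": 0,"ry": 0,"rz": 0,"claw": 1},
    {"tx": -25,"ty": -43,"tz": -145,"rx": 0,"ry": 0,"rz": 0,"claw": 1},
    {"tx": -42,"ty": -72,"tz": -145,"rx": 0,"ry": 0,"rz": 0,"claw": 1},
    {"tx": -59,"ty": -101,"tz": -145,"rx": 0,"ry": 0,"rz": 0,"claw": 1}
  ]
}}

```text
time: 12.85
tcp_pos: [507.3, -319.9, 154.0]
tool_rot: [-3.029, 0.835, 0.0]
force: [0.9, -0.5, -1.6]
grip_width: 37.9
```

Call:
{"name": "step_arm", "arguments": {
  "moves": [
    {"tx": -17,"ty": -29,"tz": 0,"rx": 0,"ry": 0,"rz": -0.05,"claw": 1},
    {"tx": -35,"ty": -60,"tz": 0,"rx": 0,"ry": 0,"rz": -0.1,"claw": 1},
    {"tx": -54,"ty": -92,"tz": 0,"rx": 0,"ry": 0,"rz": -0.15,"claw": 1},
    {"tx": -73,"ty": -124,"tz": 0,"rx": 0,"ry": 0,"rz": -0.2,"claw": 1},
    {"tx": -92,"ty": -156,"tz": 0,"rx": 0,"ry": 0,"rz": -0.25,"claw": 1},
    {"tx": -111,"ty": -188,"tz": 0,"rx": 0,"ry": 0,"rz": -0.3,"claw": 1},
    {"tx": -130,"ty": -220,"tz": 0,"rx": 0,"ry": 0,"rz": -0.34,"claw": 1},
    {"tx": -149,"ty": -252,"tz": 0,"rx": 0,"ry": 0,"rz": -0.38,"claw": 1},
    {"tx": -165,"ty": -280,"tz": 0,"rx": 0,"ry": 0,"rz": -0.419,"claw": 1},
    {"tx": -178,"ty": -303,"tz": 0,"rx": 0,"ry": 0,"rz": -0.419,"claw": 1}
  ]
}}

```text
time: 13.85
tcp_pos: [509.5, 32.0, 154.2]
tool_rot: [3.136, -0.183, -0.0]
force: [0.2, -0.1, -2.8]
grip_width: 37.8
```

Call:
{"name": "step_arm", "arguments": {
  "moves": [
    {"tx": 0,"ty": 0,"tz": 0,"rx": 0,"ry": 0,"rz": 0,"claw": 1},
    {"tx": 0,"ty": 0,"tz": 0,"rx": 0,"ry": 0,"rz": 0,"claw": 1},
    {"tx": 0,"ty": 0,"tz": 0,"rx": 0,"ry": 0,"rz": 0,"claw": 1}
  ]
}}

```text
time: 14.15
tcp_pos: [509.9, 29.5, 153.9]
tool_rot: [3.136, -0.187, 0.0]
force: [0.2, -1.0, -2.8]
grip_width: 37.4
```

```bash
python3 - <<'E'
from h import *
d,st=snap("wrist","w5");M=Ro.from_rotvec(st["tool_rot"]).as_matrix()
print(st["tcp_pos"],np.arctan2(M[1,0],M[0,0]),M[:,2],st["grip_width"],"rem",(M.T@[*(np.array([510.1,55.7])-st["tcp_pos"][:2]),0]).round(1))
cv2.imwrite("pics/w5z.png",cv2.resize(d["image"][60:330,120:430],None,fx=2.2,fy=2.2,interpolation=cv2.INTER_CUBIC))
E
```

```text
[509.91398346  29.49921044 153.89976466] -0.11902440782464227 [ 7.36459357e-05 -2.99872201e-04 -9.99999952e-01] 37.35066710884387 rem [ -2.9 -26.   -0. ]
```

View pics/w5z.png

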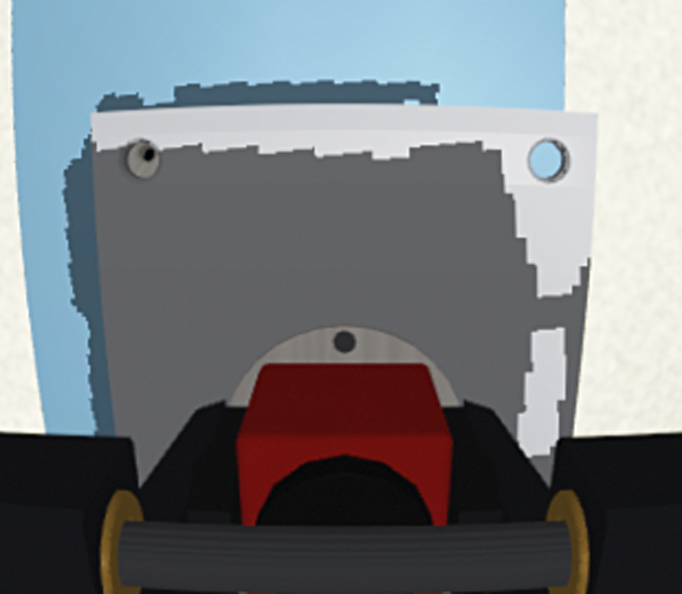

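Cover holes at crop (142,159) and (549,160). One housing thread is visible through the left hole.

```bash
cat >> h.py <<'E'
def plan(d,st,hl,hr):
    M=Ro.from_rotvec(st["tool_rot"]).as_matrix();z=st["tcp_pos"][2]-6.9
    P=np.array([onz(d,*q,z,st)[:2] for q in (hl,hr)]);m=P.mean(0);v=P[0]-P[1]
    th=np.arctan2(-v[0],v[1]);n=np.linalg.norm(v)
    c=m-64*n/88*np.array([np.cos(th),np.sin(th)])   # same scale as measured
    print("span",n,"yaw",th,"centre",c,"offset in tool",(M.T@[*(c-st["tcp_pos"][:2]),0]).round(2))
    print("go",(M.T@[*(np.array([510.1,55.7])-c),0]).round(2),"dyaw",-0.1174-th)
E
python3 - <<'E'
from h import *
d,st=load("w5")
f=lambda u,v:(u/2.2+120,v/2.2+60)
plan(d,st,f(142.5,159.5),f(549,160))
E
```

```text
span 88.64036258265199 yaw -0.11962290670883224 centre [509.76414605  28.5416896 ] offset in tool [-0.04  0.97  0.  ]
go [-2.890e+00 -2.701e+01 -1.000e-02] dyaw 0.0022229067088322396
```

Call:
{"name": "step_arm", "arguments": {
  "moves": [
    {"tx": -1,"ty": -9,"tz": 5,"rx": 0,"ry": 0,"rz": 0,"claw": 1},
    {"tx": -2,"ty": -18,"tz": 15,"rx": 0,"ry": 0,"rz": -0.002,"claw": 1},
    {"tx": -2.9,"ty": -25,"tz": 30,"rx": 0,"ry": 0,"rz": -0.002,"claw": 1},
    {"tx": -2.9,"ty": -27,"tz": 45,"rx": 0,"ry": 0,"rz": -0.002,"claw": 1},
    {"tx": -2.9,"ty": -27,"tz": 58,"rx": 0,"ry": 0,"rz": -0.002,"claw": 1},
    {"tx": -2.9,"ty": -27,"tz": 66,"rx": 0,"ry": 0,"rz": -0.002,"claw": 1},
    {"tx": -2.9,"ty": -27,"tz": 70,"rx": 0,"ry": 0,"rz": -0.002,"claw": 1},
    {"tx": -2.9,"ty": -27,"tz": 70,"rx": 0,"ry": 0,"rz": -0.002,"claw": 1},
    {"tx": -2.9,"ty": -27,"tz": 70,"rx": 0,"ry": 0,"rz": -0.002,"claw": 1},
    {"tx": -2.9,"ty": -27,"tz": 70,"rx": 0,"ry": 0,"rz": -0.002,"claw": 1}
  ]
}}

```text
time: 15.2
tcp_pos: [510.5, 57.4, 84.2]
tool_rot: [3.136, -0.183, 0.002]
force: [-0.0, -0.5, -1.9]
grip_width: 37.7
```

```bash
python3 - <<'E'
from h import *
d,st=snap("wrist","w6");print(st["tcp_pos"],st["force"],st["grip_width"])
a=cv2.resize(d["image"][105:155,160:210],None,fx=8,fy=8,interpolation=cv2.INTER_CUBIC)
b=cv2.resize(d["image"][105:155,345:395],None,fx=8,fy=8,interpolation=cv2.INTER_CUBIC)
cv2.imwrite("pics/w6z.png",np.hstack([a,b]))
e,_=snap("side","e6");snap("scene","s6")
E
```

```text
[510.45925176  57.42517884  84.22012555] [-0.00595047 -0.54567427 -1.94821056] 37.69003817078061
```

View pics/w6z.png

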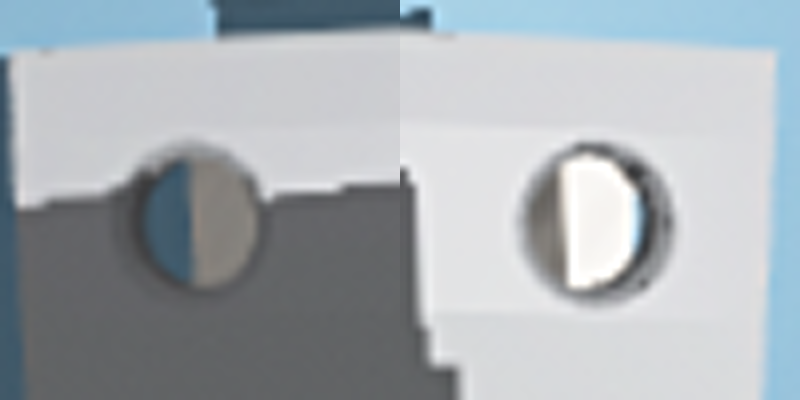

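Cover holes at full-image pixels (184.0,132.8) and (369.6,132.8). Through them the housing's outer edges show at u≈183.8 (left) and u≈375 (right), so they can be checked for symmetry.

```bash
python3 - <<'E'
from h import *
d,st=load("w6");plan(d,st,(184,132.8),(369.6,132.8))
M=Ro.from_rotvec(st["tool_rot"]).as_matrix()
for q in ((183.75,132.8),(375,132.8)):
    p=onz(d,*q,46,st);print("edge in tool",M.T@(p-st["tcp_pos"]))
R=np.array([[np.cos(-.1174),-np.sin(-.1174)],[np.sin(-.1174),np.cos(-.1174)]])
print("housing centre in tool",M.T@[*(np.array([510.1,55.7])-st["tcp_pos"][:2]),0])
# re-measure block outer edges in w2? residual by corner
E
```

```text
span 89.09951314730552 yaw -0.11579311769695967 centre [509.91499386  56.63024865] offset in tool [-0.45  0.85 -0.  ]
go [0.29 0.9  0.  ] dyaw -0.0016068823030403329
edge in tool [ 62.76406205 -52.96395305  38.286028  ]
edge in tool [62.95384392 57.8299178  38.28664777]
housing centre in tool [-1.56677298e-01  1.75520827e+00 -1.58307039e-04]
```

Both checks agree: the housing spans 110.8 mm between the edges, and the cover needs about +1.2 mm in tool y. Final shift and descent.

Call:
{"name": "step_arm", "arguments": {
  "moves": [
    {"tx": 0.2,"ty": 1.2,"tz": 0,"rx": 0,"ry": 0,"rz": 0,"claw": 1},
    {"tx": 0.2,"ty": 1.2,"tz": 4,"rx": 0,"ry": 0,"rz": 0,"claw": 1},
    {"tx": 0.2,"ty": 1.2,"tz": 8,"rx": 0,"ry": 0,"rz": 0,"claw": 1},
    {"tx": 0.2,"ty": 1.2,"tz": 12,"rx": 0,"ry": 0,"rz": 0,"claw": 1},
    {"tx": 0.2,"ty": 1.2,"tz": 15,"rx": 0,"ry": 0,"rz": 0,"claw": 1},
    {"tx": 0.2,"ty": 1.2,"tz": 17,"rx": 0,"ry": 0,"rz": 0,"claw": 1},
    {"tx": 0.2,"ty": 1.2,"tz": 18,"rx": 0,"ry": 0,"rz": 0,"claw": 1},
    {"tx": 0.2,"ty": 1.2,"tz": 18,"rx": 0,"ry": 0,"rz": 0,"claw": 1},
    {"tx": 0.2,"ty": 1.2,"tz": 18,"rx": 0,"ry": 0,"rz": 0,"claw": 1},
    {"tx": 0.2,"ty": 1.2,"tz": 18,"rx": 0,"ry": 0,"rz": 0,"claw": 1}
  ]
}}

```text
time: 16.35
tcp_pos: [510.3, 56.2, 65.9]
tool_rot: [3.136, -0.182, 0.0]
force: [-0.5, -0.3, -2.6]
grip_width: 37.3
```

```bash
python3 - <<'E'
from h import *
d,st=snap("wrist","w7");print(st["tcp_pos"],st["force"],st["grip_width"])
a=cv2.resize(d["image"][105:155,160:210],None,fx=8,fy=8,interpolation=cv2.INTER_CUBIC)
b=cv2.resize(d["image"][105:155,345:395],None,fx=8,fy=8,interpolation=cv2.INTER_CUBIC)
e,_=snap("side","e7");s,_=snap("scene","s7")
c=cv2.resize(e["image"][200:300,170:370],None,fx=4,fy=4,interpolation=cv2.INTER_CUBIC)
cv2.imwrite("pics/w7z.png",np.vstack([cv2.resize(np.hstack([a,b]),(400,200)).repeat(1,0) if 0 else np.hstack([a,b])[::2,:],c]))
# lamp grip check: dark top in both views
E
```

```text
[510.30789368  56.24197151  65.87579087] [-0.45827943 -0.26912026 -2.58209876] 37.29191376471219
```

View pics/w7z.png

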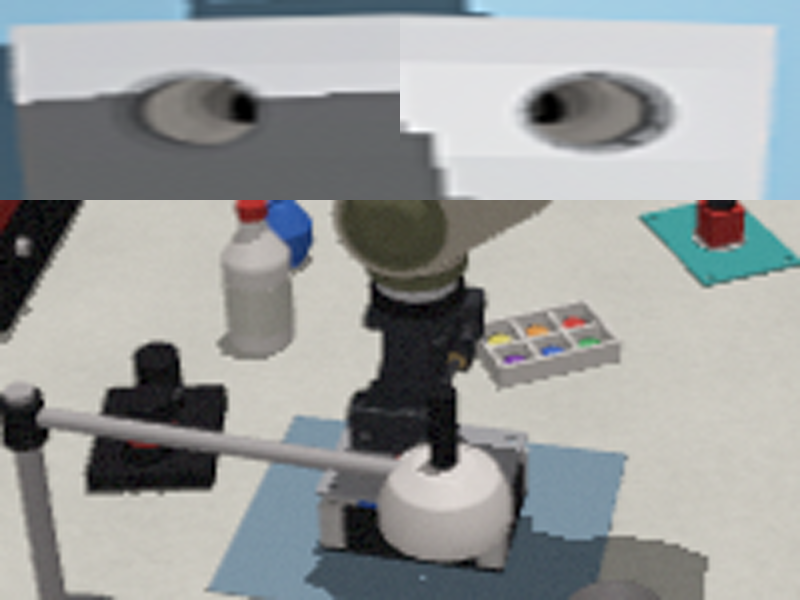

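Each thread mouth shows at the inner side of its cover hole, nearly mirror-symmetric (crop x 243 and 545). That is the expected parallax from a central camera. Numeric check, including the lamp's position.

```bash
python3 - <<'E'
from h import *
d,st=load("w7");plan(d,st,(160+198/8,105+216/8),(345+198/8,105+216/8))
M=Ro.from_rotvec(st["tool_rot"]).as_matrix()
for q in ((160+243/8,105+212/8),(345+145/8,105+212/8)):
    print("thread (tool)",M.T@(onz(d,*q,46,st)-st["tcp_pos"]))
e,_=load("e7");g=onz(e,170+440/4,200+(385-200)/4,304);print("lamp top",g,"dist",np.hypot(*(g[:2]-[510.1,55.7])))
E
```

```text
span 88.74014697493185 yaw -0.11553487399279515 centre [510.37102104  55.13353073] offset in tool [0.19 1.09 0.  ]
go [-0.33 -0.53 -0.  ] dyaw -0.0018651260072048564
thread (tool) [ 64.21776397 -43.97676406  19.89566976]
thread (tool) [64.25923836 45.58799504 19.89429775]
lamp top [465.60456517 297.78719207 304.        ] dist 246.14234151558503
```

```bash
python3 -c "
from h import *
print(workorder.finish_job())"
```

```text
the job is handed in; nothing more can be done
None
```

I swung the lamp arm to your left. I then gripped the grey cover by its red collar with 40 N. It is now held level over the housing, and I handed the job in at about 16.5 s with the gripper still holding. `finish_job` gave no verdict.

Last checks:
- **Lamp:** the head is about 246 mm from the housing's middle, against the 190 mm needed. I took this from the side view only, but it matches the pose where I released the head.
- **Cover alignment:** cover and thread centres agree within about 1 mm and 0.002 rad. Both front threads are visible through the cover's holes. The camera cannot see the rear pair, so I inferred those from the front pair and the overall fit.
- **Height:** the underside is about 11 mm above the rim. This is worked out from the tool height at the grasp and assumes the cover has not slipped. The finger opening has stayed at 37–38 mm, and the wrist force reads only about 2.6 N, roughly the cover's weight.
- **Tilt:** I did not measure this directly. The tool points straight down and the front holes sit at equal height in the picture.

**Small disagreements:** measured hole spacings came out about 1% too large. Separate estimates of the sideways offset differed by up to 0.7 mm, and I set the cover between them.

My first two move calls were refused because rows need every field, and nothing moved. The other items looked undisturbed, but I didn't re-measure them.

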